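# Show the ordered embossing die to the inspection camera

### The arm

A 7-joint arm with a two-finger parallel gripper is mounted at the origin on the work surface. World frame = base frame: x ahead of the robot, y to its left, z up, the work surface at z = 0. Lengths are in mm, angles in rad, forces in N, time in s.
With the tool pointing down it reaches from about 400 to 875 mm from the base axis. Payload 4.4 kg.
Tool frame: the origin (TCP) lies at the very end of the fingers, on their centre line; the grasp point (between the pads) lies 19 mm behind it; z points along the fingers, y is the line along which they close (so a half turn about z gives the same grasp; the last joint's range is limited). The gripper opens to 85 mm and grips with 20 to 120 N. Pads are 22 mm wide; open, the fingers measure 114 mm over their backs; the gripper's body (76 mm by 85 mm) begins 54 mm behind the grasp point. The pads swing forward as they close: fully open they stand 13 mm farther back than shut.
Start: joints at [-1.204, 0.628, 0.038, 1.517, -0.027, 0.996, -0.02], TCP at [272.598, 590.092, 231.313] pointing down, gripper open.
Joint ranges: [-3.06, 3.06], [-0.37, 2.12], [-1.25, 1.32], [0.18, 2.47], [-1.1, 4.24], [0.23, 1.98], [-2.94, 2.94]. Speed limits (rad/s): [2.57, 2.57, 3.14, 3.14, 3.14, 3.14, 3.14].

### API

Orientations are given as [roll, pitch, yaw] about the fixed x, y, z axes, in that order (R = Rz(yaw) Ry(pitch) Rx(roll)).
In Python, from cell import read_state, get_image, camera_params, finish_job gives the robot as it stands.
- The arm moves only by the tool arm_command, never from a script. Its argument "deltas" is a list of rows, each an object of numbers: "dx", "dy", "dz": the shift along the world's x, y, z in m; "yaw": the turn about the world's z in degrees; "jaw": the opening, from 0 (shut) to 1 (fully open). A call has 1 to 20 rows; each row is the pose to reach, as a shift and turn from the pose commanded when the call began; what a row does not reach only later rows make up. A row lasts 1/10 s, in which the tool goes at most 50 mm and 8.59 degrees, less where a joint would pass 70% of its speed; a pose out of reach is approached as far as the arm can. A call with a gripper value outside its range is refused whole. The fingers move at their own pace and stop on an object; the grip force is fixed at half the most. Time passes only in rows, so rows that repeat a pose let the fingers close. It gives the time, the measured TCP pose, the force, the opening and the grip force at its end, in the units of the state.
- read_state(): the state, without advancing time (a new reading comes with each control period).
- get_image(name): name is "side" or "top"; returns (picture, depth): 420x560x3 uint8, red, green, blue; 420x560 float32, mm along the optical axis (not along the pixel's ray), 0 where there is no reading.
- camera_params(name): a dict with "camera_matrix" (3x3 intrinsics, pixels), "extrinsics" (4x4, takes a point from camera to world coordinates). Camera axes: x right, y down, z forward; pixel columns grow to the right and rows downward; lengths in mm; the calibration is good to about 2 mm. A picture is of the moment at which its call begins. camera_params takes no time and is no camera call.
- finish_job(): hands the job in; it is judged then, once.
The state is a dict: "clock": time; "qpos": joint angles; "qd": joint speeds; "tau": joint torques, N m; "eef_pos": TCP position; "tool_rot": TCP orientation; "force": force on the tool from outside, world axes, zero at the start; "torque": the same for the moment, N m; "width": finger opening in mm; "gripper_force": force on a finger pad.
Only numpy, scipy, OpenCV 4.12 (cv2) and the standard library are available. Lean on these libraries where they do the work, as an engineer would, in place of code of your own. Each camera call takes 0.05 s, during which the arm holds its last target. There are 200 camera calls.

### The job

The charm lying in the white tray is the order. Take the embossing die with the same colour and shape out of the wooden rack and hold it up in front of the inspection camera's lens, motif centred on the lens axis at the 12 cm working distance, the motif face square to the lens (which looks down at a slant) and the coloured tab uppermost. Finish while still holding it there, in the air and still; leave the other dies standing in the rack and everything else where it is.

Things in the scene. Friction and masses are not known exactly. Their poses are not given: they have to be found in the camera images.
- red_die: loose embossing die, 0.11 kg, on edge in a rack slot: aluminium plate 10 thick (x), 56 wide (y), 62 high (z); on top a red grip tab 10 thick (x), 24 wide (y), z = 62 to 100, flush with the plate. On its +x face a red round disc motif (34 mm across, raised 2). Origin: centre of its lower edge; x: out of the motif face, z: up to the tab
- red_motif (a point): centre of the motif on the red die, 37 mm above the die's lower edge and 6 mm out from its mid-plane
- blue_die: loose embossing die, 0.11 kg, on edge in a rack slot: aluminium plate 10 thick (x), 56 wide (y), 62 high (z); on top a blue grip tab 10 thick (x), 24 wide (y), z = 62 to 100, flush with the plate. On its +x face a blue hexagon motif (36 mm across its corners, raised 2). Origin: centre of its lower edge; x: out of the motif face, z: up to the tab
- blue_motif (a point): centre of the motif on the blue die, 37 mm above the die's lower edge and 6 mm out from its mid-plane
- yellow_die: loose embossing die, 0.11 kg, on edge in a rack slot: aluminium plate 10 thick (x), 56 wide (y), 62 high (z); on top a yellow grip tab 10 thick (x), 24 wide (y), z = 62 to 100, flush with the plate. On its +x face a yellow triangle motif (21 mm from centre to corner, raised 2). Origin: centre of its lower edge; x: out of the motif face, z: up to the tab
- yellow_motif (a point): centre of the motif on the yellow die, 37 mm above the die's lower edge and 6 mm out from its mid-plane
- red_charm: red acrylic round disc charm, 34 mm across, 6 mm thick, lying flat in the white order tray or in the grey spare tray; origin: centre of its underside. Not to be touched
- blue_charm: blue acrylic hexagon charm, 36 mm across its corners, 6 mm thick, lying flat in the white order tray or in the grey spare tray; origin: centre of its underside. Not to be touched
- yellow_charm: yellow acrylic triangle charm, 21 mm from centre to corner, 6 mm thick, lying flat in the white order tray or in the grey spare tray; origin: centre of its underside. Not to be touched
- rack: fixed wooden rack block 56 (x) x 270 (y) x 24 (z) mm; three slots 14 deep, long in y, at y = -85, 0 and +85, with about 1 mm play each side of a die; the dies stand in them in any order, bottoms 10 mm above the table, motifs facing the rack's +x. Origin: centre of its underside
- order_tray: small white open tray 90 x 90 x 22 mm, fixed, floor 4 mm thick; holds exactly one charm, the order. Origin: centre of its underside
- spare_tray: grey open tray 90 (x) x 130 (y) x 22 mm with one dividing wall, fixed; holds the two charms not ordered. Origin: centre of its underside
- camera_stand: fixed stand of the inspection camera: grey base plate 260 x 120 x 8 mm, from x = -50 to +210 in its frame, steel post 18 thick, 270 high at x = 178. Origin: underside of the base, straight below the place to show parts, which is 200 mm above the table; a white ring with a dark middle on the base marks it
- camera_head: the camera: black cylinder 36 thick, 92 long, 42 mm collar at the lens. Origin: centre of the lens. It looks along its -x, 25 degrees below level; y level, z up. Working distance 120 mm. A die is shown right when its x, y, z axes are parallel to this body's and its motif centre is at x = -120, y = z = 0 mm here (tab leaning 25 degrees away from the camera)
- plier_pot: blue ceramic pot 76 mm wide, 90 mm high, with plier handles sticking out to 140 mm; origin: centre of its underside; bystander
- glue: white glue bottle 38 mm wide, 100 mm high with orange cap; origin: centre of its underside; bystander
- brush: hand brush with wooden handle lying on the table; bystander
Not all that is in view belongs to the job. Leave any orange or turquoise look-alike of the blue_die alone.

How it is judged:
By the outcome, as a careful person would: the job done as asked, in the order asked, and still so for the second after the job is handed in, while the arm keeps its last pose, push and grip.
It also fails if it takes over 32 s, if anything falls off the work surface, if the arm or the gripper's body presses on something with over 40 N, if the wrist force passes 120 N, or if a joint passes its speed limit or range.

## Working session

There is one attempt and no reset: what is moved stays moved. The work goes in short steps, Python scripts to look and compute and a tool call to move; the robot and the scene stay as the last step left them, time stands still between calls to the robot, and variables do not carry over. Pictures are saved under pics/ and viewed, at most 10 in all, crops included, and the job is handed in when it is done.

Besides the shell and the picture viewer there is one more tool, called after "Emit:" as name(argument=value, ...), one argument or row to a line, values as JSON. arm_command: Moves the arm, as the interface text tells. Its arguments: {"type":"object","properties":{"deltas":{"type":"array"}},"required":["deltas"]}

```bash
mkdir -p pics; cat > h.py <<'E'
import numpy as np, cv2
from cell import *
def grab(n):
    im,d=get_image(n); p=camera_params(n); return im,d,np.array(p["camera_matrix"]),np.array(p["extrinsics"])
def cloud(d,K,T):
    v,u=np.mgrid[:d.shape[0],:d.shape[1]]
    P=np.stack([(u-K[0,2])/K[0,0]*d,(v-K[1,2])/K[1,1]*d,d],-1)
    W=P@T[:3,:3].T+T[:3,3]; W[d<=0]=np.nan
    return W
E
python3 - <<'E'
from h import *
for n in("side","top"):
    im,d,K,T=grab(n); cv2.imwrite(f"pics/{n}0.png",im[:,:,::-1]); np.savez(f"{n}0.npz",im=im,d=d,K=K,T=T)
    print(n,K[0,0],T.round(2).tolist())
print(read_state())
E
```

```text
side 397.53846718878634 [[0.94, -0.2, 0.28, 265.25], [-0.35, -0.56, 0.75, -712.22], [0.0, -0.8, -0.6, 745.84], [0.0, 0.0, 0.0, 1.0]]
top 389.12869304937954 [[-0.03, -0.99, 0.16, 352.95], [-1.0, 0.03, -0.0, 55.44], [-0.0, -0.16, -0.99, 1324.15], [0.0, 0.0, 0.0, 1.0]]
{'clock': 0.1, 'qpos': array([-1.20379591,  0.6292507 ,  0.03844719,  1.5182976 , -0.027034  ,
        0.99630659, -0.02001138]), 'qd': array([-1.10339720e-05, -3.11031117e-03,  5.23090874e-04, -6.59348815e-04,
        4.88754606e-05, -7.29811589e-04,  5.51522243e-04]), 'tau': array([ 2.66225790e-03, -5.64525568e+01,  1.23036649e+00, -1.93971741e+01,
        1.13075000e-02,  5.37592961e-03,  2.06009247e-05]), 'eef_pos': array([272.34187159, 589.55698461, 230.47352513]), 'tool_rot': array([-3.13984796e+00, -8.80663607e-06,  2.70875971e+00]), 'force': array([ 0.11787974, -0.12794988,  0.64809226]), 'torque': array([ 0.02884083, -0.00565281, -0.00819703]), 'gripper_force': 0.0, 'width': 85.40457854999688}
```

View pics/side0.png

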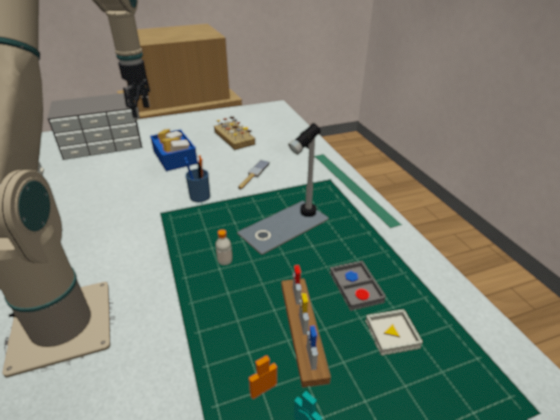

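View pics/top0.png

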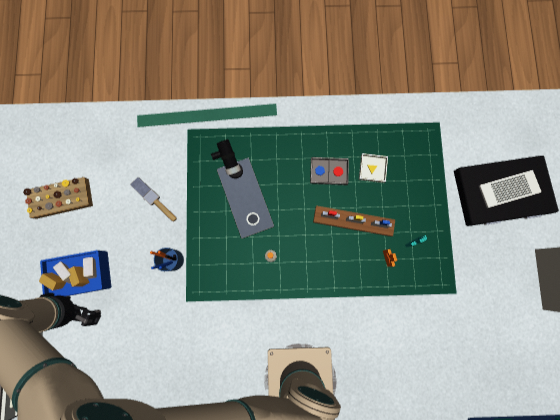

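```bash
python3 - <<'E'
from h import *
a=np.load("top0.npz");b=np.load("side0.npz")
t=cv2.resize(a["im"][195:245,300:410],None,fx=7,fy=5.9,interpolation=cv2.INTER_CUBIC)[:290,:770]
s=cv2.resize(b["im"][255:385,270:340],None,fx=4.2,fy=4.2,interpolation=cv2.INTER_CUBIC)
s2=cv2.resize(b["im"][115:245,230:340],None,fx=4.2,fy=4.2,interpolation=cv2.INTER_CUBIC)
c=np.zeros((600,770,3),np.uint8)
r=np.hstack([s,s2]);k=300/r.shape[0]; r=cv2.resize(np.hstack([s,s2]),None,fx=.99,fy=.99)
cv2.imwrite("pics/top_c.png",t[:,:,::-1]); cv2.imwrite("pics/side_c.png",r[:,:,::-1])
for n,z in(("top",a),("side",b)):
    W=cloud(z["d"],z["K"],z["T"]); hsv=cv2.cvtColor(z["im"],cv2.COLOR_RGB2HSV).astype(int)
    m=((hsv[...,0]>22)&(hsv[...,0]<33)&(hsv[...,1]>150)&(hsv[...,2]>120)).astype(np.uint8)
    k,L,st,ce=cv2.connectedComponentsWithStats(m)
    for i in range(1,k):
        if st[i,4]>5:
            p=W[L==i]; print(n,ce[i].round(1),st[i,4],np.nanmedian(p,0).round(1),np.nanmin(p,0).round(),np.nanmax(p,0).round())
    if n=="top":
        # wood rack
        m=(abs(W[...,2]-24)<6)&(hsv[...,0]<20)&(hsv[...,1]>80); m[:195]=0;m[245:]=0;m[:,:305]=0;m[:,405:]=0
        k,L,st,ce=cv2.connectedComponentsWithStats(m.astype(np.uint8)); 
        q=W[m][:,:2].astype(np.float32); print(len(q),"rack",cv2.minAreaRect(q),np.median(W[m][:,2]))
        print("ring",W[219,253],"mat",W[270,220],W[150,290])
        m=(W[...,2]>225)&(np.arange(560)[None]<260)&(np.arange(420)[:,None]<200)
        q=W[m]; print(len(q),q.min(0),q.max(0))
E
```

```text
top [371.8 168.1] 35 [ 696.6 -273.7    9.6] [ 681. -288.    3.] [ 705. -262.   14.]
top [ 65.1 182.8] 34 [660.3 760.   62.9] [653. 749.  58.] [671. 774.  67.]
top [ 46.9 196.1] 8 [617.4 819.2  62.4] [614. 813.  59.] [622. 823.  66.]
top [ 77. 199.] 9 [604.7 716.6  64.3] [601. 714.  37.] [608. 735.  67.]
top [ 29.1 209.6] 14 [573.3 873.9  62.5] [569. 868.  59.] [579. 880.  68.]
top [358.7 216.9] 24 [ 512.1 -196.5  108.8] [ 507. -208.   97.] [ 519. -188.  114.]
904 rack ((513.28173828125, -198.38926696777344), (269.73590087890625, 54.81939697265625), 78.10260009765625) 23.674077507173706
ring [528.47890445 142.37512895  12.05153342] mat [360.47286085 257.04048643   0.71557796] [7.71845704e+02 8.18627729e+00 2.93894535e-01]
516 [624.83097913 159.86917026 232.6429657 ] [718.85389948 244.53370847 308.46000433]
side [245.  128.5] 6 [661.8 755.7  58.5] [653. 748.  35.] [671. 802.  65.]
side [304.3 297.9] 54 [ 511.1 -201.8  110.1] [ 507. -213.   54.] [ 530. -144.  113.]
side [391.5 330.9] 74 [ 695.7 -276.8   10.9] [ 679. -291.    7.] [ 704. -264.   13.]
```

View pics/top_c.png

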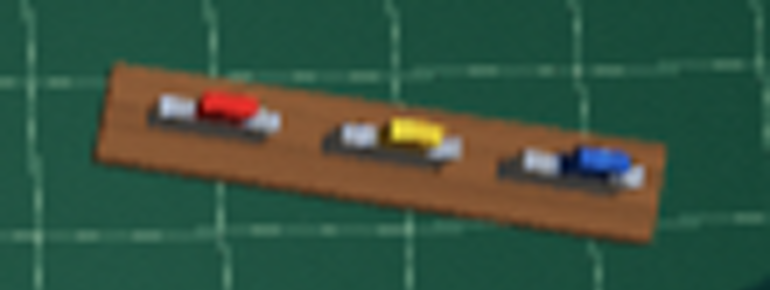

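View pics/side_c.png

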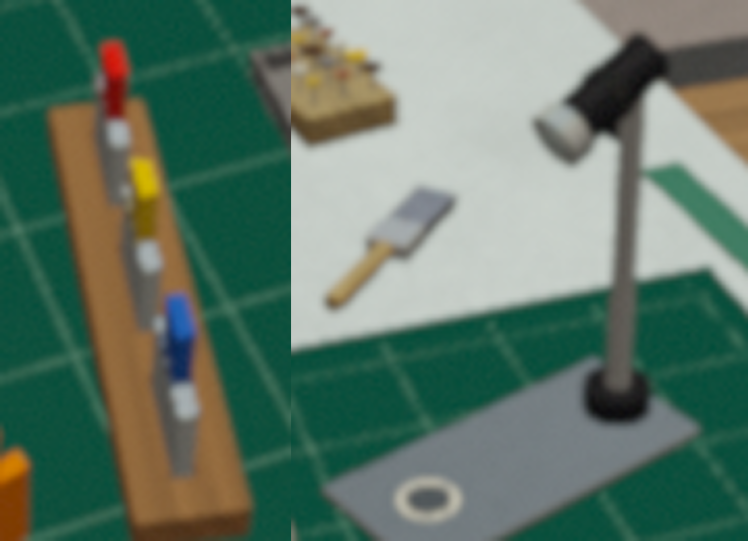

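```bash
python3 - <<'E'
from h import *
a=np.load("top0.npz");b=np.load("side0.npz")
for n,z in(("top",a),("side",b)):
    W=cloud(z["d"],z["K"],z["T"]); hsv=cv2.cvtColor(z["im"],cv2.COLOR_RGB2HSV).astype(int)
    near=(W[...,0]>440)&(W[...,0]<760)&(W[...,1]>60)&(W[...,1]<300)
    m=near&(abs(W[...,2]-8)<7)&(hsv[...,1]<75)&(hsv[...,2]>60)
    k,L,st,ce=cv2.connectedComponentsWithStats(m.astype(np.uint8)); i=1+np.argmax(st[1:,4])
    q=W[L==i]; print(n,"base",len(q),cv2.minAreaRect(q[:,:2].astype(np.float32)),np.median(q[:,2]))
    m=near&(abs(W[...,2]-8)<9)&(hsv[...,2]>170)&(hsv[...,1]<60)
    q=W[m]; print(n,"ring",len(q),np.median(q,0),(q.min(0)+q.max(0))/2,q.max(0)-q.min(0))
    m=near&(W[...,2]>228)
    q=W[m]; c=np.median(q,0); u,s,vt=np.linalg.svd(q-q.mean(0)); e=vt[0]*np.sign(vt[0,2])
    t=(q-q.mean(0))@e
    print(n,"head",len(q),q.mean(0),e,"pitch",np.degrees(np.arcsin(e[2])),"az",np.degrees(np.arctan2(e[1],e[0])),np.percentile(t,[1,99]), (q.mean(0)+e*t.min()).round(1))
    V=hsv[...,2]; 
    m2=m&(V>110); print("lens collar bright",m2.sum(), W[m2].mean(0) if m2.any() else 0)
E
```

```text
top base 2319 ((606.7772827148438, 170.26568603515625), (261.5440673828125, 119.74842834472656), 18.816160202026367) 8.162424607925004
top ring 52 [531.69592707 145.42959515   9.54300239] [531.98142332 144.28894221   9.825799  ] [40.80321985 44.46005499 11.61385301]
top head 516 [671.15206636 195.2805434  278.6506292 ] [0.86547057 0.46692145 0.18150772] pitch 10.457592441535786 az 28.346865386356388 [-48.32953094  42.88732193] [628.1 172.1 269.6]
lens collar bright 73 [634.58589007 179.15827302 269.67685834]
side base 2097 ((609.0581665039062, 171.23910522460938), (270.19635009765625, 129.94253540039062), 18.48061752319336) 8.738420666952607
side ring 13 [514.51935481 138.42321597   9.72423265] [530.13500834 141.60783533   9.38597519] [39.80803122 27.64024577  5.22256309]
side head 575 [670.87163605 182.2936505  271.92487758] [0.90525075 0.27700049 0.32216736] pitch 18.794048132069065 az 17.01374953421227 [-42.88692367  48.66013859] [631.4 170.2 257.9]
lens collar bright 167 [655.43866689 180.15601579 266.55424932]
```

Emit:
arm_command(
  deltas=[
    {"dx":0.015,"dy":-0.03,"dz":0,"yaw":1,"jaw":0.6},
    {"dx":0.035,"dy":-0.07,"dz":0,"yaw":2,"jaw":0.6},
    {"dx":0.055,"dy":-0.115,"dz":0,"yaw":3,"jaw":0.6},
    {"dx":0.075,"dy":-0.16,"dz":0,"yaw":4,"jaw":0.6},
    {"dx":0.095,"dy":-0.205,"dz":0,"yaw":5,"jaw":0.6},
    {"dx":0.115,"dy":-0.25,"dz":0,"yaw":6,"jaw":0.6},
    {"dx":0.135,"dy":-0.295,"dz":0,"yaw":7,"jaw":0.6},
    {"dx":0.15,"dy":-0.34,"dz":0,"yaw":8,"jaw":0.6},
    {"dx":0.165,"dy":-0.385,"dz":0,"yaw":9,"jaw":0.6},
    {"dx":0.18,"dy":-0.43,"dz":0,"yaw":10,"jaw":0.6},
    {"dx":0.195,"dy":-0.475,"dz":0,"yaw":11,"jaw":0.6},
    {"dx":0.205,"dy":-0.52,"dz":0,"yaw":12,"jaw":0.6},
    {"dx":0.215,"dy":-0.565,"dz":-0.01,"yaw":12.9,"jaw":0.6},
    {"dx":0.222,"dy":-0.61,"dz":-0.02,"yaw":12.9,"jaw":0.6},
    {"dx":0.228,"dy":-0.655,"dz":-0.03,"yaw":12.9,"jaw":0.6},
    {"dx":0.234,"dy":-0.7,"dz":-0.04,"yaw":12.9,"jaw":0.6},
    {"dx":0.238,"dy":-0.74,"dz":-0.05,"yaw":12.9,"jaw":0.6},
    {"dx":0.24,"dy":-0.77,"dz":-0.05,"yaw":12.9,"jaw":0.6},
    {"dx":0.24,"dy":-0.789,"dz":-0.05,"yaw":12.9,"jaw":0.6},
    {"dx":0.24,"dy":-0.789,"dz":-0.05,"yaw":12.9,"jaw":0.6},
  ],
)

```text
clock: 2.1
eef_pos: [511.7, -202.8, 180.8]
tool_rot: [-3.14, -0.0, 2.928]
force: [-1.1, 0.7, 0.5]
width: 50.9
gripper_force: 0.0
```

Emit:
arm_command(
  deltas=[
    {"dx":0,"dy":0,"dz":-0.02,"jaw":0.6},
    {"dx":0,"dy":0,"dz":-0.045,"jaw":0.6},
    {"dx":0,"dy":0,"dz":-0.07,"jaw":0.6},
    {"dx":0,"dy":0,"dz":-0.09,"jaw":0.6},
    {"dx":0,"dy":0,"dz":-0.1,"jaw":0.6},
    {"dx":0,"dy":0,"dz":-0.105,"jaw":0.6},
    {"dx":0,"dy":0,"dz":-0.105,"jaw":0.6},
  ],
)

```text
invalid input at $.deltas[0]: expected keys dx, dy, dz, yaw, jaw
```

```bash
python3 - <<'E'
from h import *
im,d,K,T=grab("side"); c=cv2.resize(im[215:385,250:350],None,fx=3.5,fy=3.5,interpolation=cv2.INTER_CUBIC)
im2,_,_,_=grab("top"); c2=cv2.resize(im2[165:255,300:410],(440,595)[:1]+(360,),interpolation=cv2.INTER_CUBIC)
o=np.zeros((595,790,3),np.uint8); o[:,:350]=c; o[:360,350:]=c2
cv2.imwrite("pics/g1.png",o[:,:,::-1]); print(read_state()["eef_pos"],read_state()["force"])
E
```

```text
[ 512.24137706 -198.35228652  180.93854924] [-0.34179526  0.86907562  0.66870471]
```

View pics/g1.png

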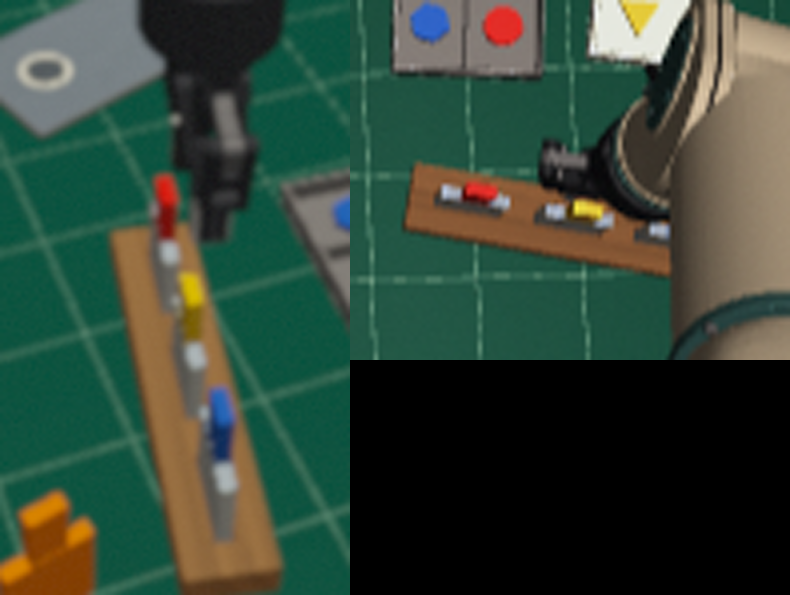

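```bash
python3 - <<'E'
from h import *
im,d,K,T=grab("side"); W=cloud(d,K,T)
p=T[:3,:3].T@(np.array([512.2,-198.4,181])-T[:3,3]); print((K@p/p[2])[:2])
m=(abs(W[...,0]-512)<80)&(abs(W[...,1]+198)<80)&(W[...,2]>150)&(W[...,2]<215)
for z in (175,185,195,205):
    q=W[m&(abs(W[...,2]-z)<5)]; print(z,len(q),q.min(0).round() if len(q) else 0,q.max(0).round() if len(q) else 0)
E
```

```text
[305.63121234 272.25246773]
175 0 0 0
185 18 [ 497. -231.  185.] [ 518. -170.  190.]
195 54 [ 496. -237.  190.] [ 518. -162.  200.]
205 53 [ 497. -239.  200.] [ 525. -170.  210.]
```

Emit:
arm_command(
  deltas=[
    {"dx":0,"dy":0,"dz":-0.015,"yaw":0,"jaw":0.6},
    {"dx":0,"dy":0,"dz":-0.03,"yaw":0,"jaw":0.6},
    {"dx":0,"dy":0,"dz":-0.045,"yaw":0,"jaw":0.6},
    {"dx":0,"dy":0,"dz":-0.055,"yaw":0,"jaw":0.6},
    {"dx":0,"dy":0,"dz":-0.055,"yaw":0,"jaw":0.6},
  ],
)

```text
clock: 2.75
eef_pos: [511.9, -197.2, 125.2]
tool_rot: [3.141, -0.003, 2.936]
force: [0.3, 0.4, -0.1]
width: 51.2
gripper_force: 0.0
```

Emit:
arm_command(
  deltas=[
    {"dx":0,"dy":0,"dz":-0.012,"yaw":0,"jaw":0.6},
    {"dx":0,"dy":0,"dz":-0.024,"yaw":0,"jaw":0.6},
    {"dx":0,"dy":0,"dz":-0.036,"yaw":0,"jaw":0.6},
    {"dx":0,"dy":0,"dz":-0.045,"yaw":0,"jaw":0.6},
    {"dx":0,"dy":0,"dz":-0.048,"yaw":0,"jaw":0.6},
    {"dx":0,"dy":0,"dz":-0.048,"yaw":0,"jaw":0.6},
    {"dx":0,"dy":0,"dz":-0.048,"yaw":0,"jaw":0.6},
  ],
)

```text
clock: 3.45
eef_pos: [512.8, -199.0, 78.5]
tool_rot: [-3.142, 0.0, 2.934]
force: [0.1, 0.9, -0.3]
width: 51.3
gripper_force: 0.0
```

Emit:
arm_command(
  deltas=[
    {"dx":0,"dy":0,"dz":0,"yaw":0,"jaw":0.35},
    {"dx":0,"dy":0,"dz":0,"yaw":0,"jaw":0},
    {"dx":0,"dy":0,"dz":0,"yaw":0,"jaw":0},
    {"dx":0,"dy":0,"dz":0,"yaw":0,"jaw":0},
    {"dx":0,"dy":0,"dz":0,"yaw":0,"jaw":0},
    {"dx":0,"dy":0,"dz":0,"yaw":0,"jaw":0},
    {"dx":0,"dy":0,"dz":0,"yaw":0,"jaw":0},
  ],
)

```text
clock: 4.15
eef_pos: [513.0, -199.1, 78.7]
tool_rot: [-3.141, 0.001, 2.934]
force: [0.7, -0.6, 5.3]
width: 23.3
gripper_force: 60.3
```

Emit:
arm_command(
  deltas=[
    {"dx":0,"dy":0,"dz":0.003,"yaw":0,"jaw":0},
    {"dx":0,"dy":0,"dz":0.006,"yaw":0,"jaw":0},
    {"dx":0,"dy":0,"dz":0.009,"yaw":0,"jaw":0},
    {"dx":0,"dy":0,"dz":0.009,"yaw":0,"jaw":0},
    {"dx":-0.004,"dy":0.001,"dz":0.009,"yaw":0,"jaw":0},
    {"dx":-0.008,"dy":0.0017,"dz":0.009,"yaw":0,"jaw":0},
    {"dx":-0.0115,"dy":0.0025,"dz":0.009,"yaw":0,"jaw":0},
    {"dx":-0.015,"dy":0.0032,"dz":0.0086,"yaw":0,"jaw":0},
  ],
)

```text
clock: 4.95
eef_pos: [501.2, -197.0, 87.9]
tool_rot: [-3.141, 0.008, 2.934]
force: [4.4, -1.1, 0.9]
width: 23.0
gripper_force: 59.3
```

Emit:
arm_command(
  deltas=[
    {"dx":-0.0035,"dy":0.0007,"dz":-0.0005,"yaw":0,"jaw":0},
    {"dx":-0.007,"dy":0.0015,"dz":-0.0011,"yaw":0,"jaw":0},
    {"dx":-0.0105,"dy":0.0022,"dz":-0.002,"yaw":0,"jaw":0},
    {"dx":-0.014,"dy":0.0029,"dz":-0.003,"yaw":0,"jaw":0},
    {"dx":-0.0172,"dy":0.0036,"dz":-0.004,"yaw":0,"jaw":0},
    {"dx":-0.0205,"dy":0.0043,"dz":-0.0052,"yaw":0,"jaw":0},
    {"dx":-0.0205,"dy":0.0043,"dz":-0.0052,"yaw":0,"jaw":0},
    {"dx":-0.0205,"dy":0.0043,"dz":-0.0052,"yaw":0,"jaw":0},
  ],
)

```text
clock: 5.75
eef_pos: [480.7, -192.7, 83.1]
tool_rot: [-3.141, 0.008, 2.934]
force: [4.8, -2.2, 4.1]
width: 23.3
gripper_force: 60.4
```

```bash
python3 - <<'E'
from h import *
im,d,K,T=grab("side"); c=cv2.resize(im[235:385,250:350],None,fx=4,fy=4,interpolation=cv2.INTER_CUBIC)
cv2.imwrite("pics/g2.png",c[:,:,::-1]); s=read_state(); print(s["eef_pos"],s["force"],s["tool_rot"])
E
```

```text
[ 480.71365742 -192.72252309   83.07630112] [ 4.86306217 -2.0486896   4.74845026] [-3.14052963  0.00817135  2.93382483]
```

View pics/g2.png

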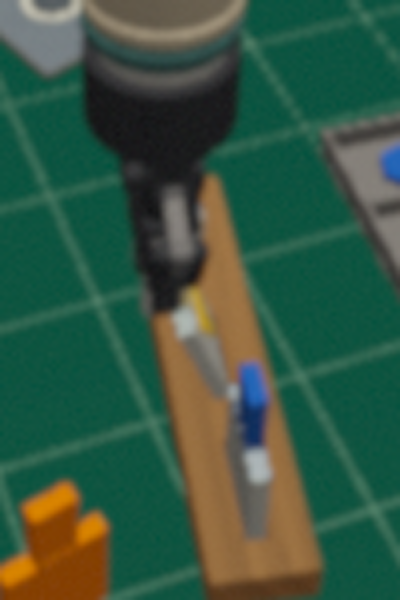

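Emit:
arm_command(
  deltas=[
    {"dx":0,"dy":0,"dz":0.01,"yaw":0,"jaw":0},
    {"dx":0,"dy":0,"dz":0.03,"yaw":0,"jaw":0},
    {"dx":0,"dy":0,"dz":0.06,"yaw":0,"jaw":0},
    {"dx":0,"dy":0,"dz":0.09,"yaw":0,"jaw":0},
    {"dx":0,"dy":0,"dz":0.12,"yaw":0,"jaw":0},
    {"dx":0,"dy":0.01,"dz":0.135,"yaw":1,"jaw":0},
    {"dx":0,"dy":0.03,"dz":0.142,"yaw":3,"jaw":0},
    {"dx":0,"dy":0.06,"dz":0.142,"yaw":5,"jaw":0},
    {"dx":0,"dy":0.09,"dz":0.142,"yaw":8,"jaw":0},
    {"dx":0,"dy":0.12,"dz":0.142,"yaw":11,"jaw":0},
    {"dx":0,"dy":0.15,"dz":0.142,"yaw":14,"jaw":0},
    {"dx":0,"dy":0.18,"dz":0.142,"yaw":17,"jaw":0},
    {"dx":0,"dy":0.21,"dz":0.142,"yaw":20,"jaw":0},
    {"dx":0,"dy":0.24,"dz":0.142,"yaw":23,"jaw":0},
    {"dx":0,"dy":0.27,"dz":0.142,"yaw":26,"jaw":0},
    {"dx":0,"dy":0.295,"dz":0.142,"yaw":28,"jaw":0},
    {"dx":0,"dy":0.31,"dz":0.142,"yaw":30,"jaw":0},
    {"dx":0,"dy":0.32,"dz":0.142,"yaw":30.6,"jaw":0},
    {"dx":0,"dy":0.32,"dz":0.142,"yaw":30.6,"jaw":0},
    {"dx":0,"dy":0.32,"dz":0.142,"yaw":30.6,"jaw":0},
  ],
)

```text
clock: 7.8
eef_pos: [476.9, 127.2, 223.5]
tool_rot: [-3.141, -0.001, -2.817]
force: [-0.1, 0.8, -1.5]
width: 22.8
gripper_force: 59.9
```

```bash
cat > m.py <<'E'
from h import *
from scipy.spatial.transform import Rotation as Ro
# fit the tilted die's back face in the side view; az = show azimuth
def measure(az=18.7,name=None):
    s=read_state(); tcp=s["eef_pos"]; print("tcp",tcp.round(1),"yaw",np.degrees(s["tool_rot"]).round(2),"f",s["force"].round(1),"w",s["width"])
    ims=[grab("side") for _ in range(4)]
    im,_,K,T=ims[0]; D=np.stack([i[1] for i in ims]); W=cloud(np.median(D,0),K,T)
    if name: 
        p=T[:3,:3].T@(tcp-T[:3,3]); u,v=(K@p/p[2])[:2].astype(int)
        cv2.imwrite(name,cv2.resize(im[v-75:v+75,u-75:u+100],None,fx=4,fy=4,interpolation=cv2.INTER_CUBIC)[:,:,::-1])
    R=Ro.from_euler("z",az,degrees=True).as_matrix()
    L=(W-tcp)@R   # stand-parallel axes about the TCP
    th=np.radians(25); nx=np.array([np.cos(th),0,np.sin(th)])
    o=np.array([0,0,19.])  # grip
    r=L-o; a=r@nx; h=r@np.array([-np.sin(th),0,np.cos(th)])
    sel=(abs(L[...,1])<26)&(h<-28)&(h>-84)&(abs(a+5)<12)
    q=L[sel]; 
    for _ in range(3):
        c=q.mean(0); n=np.linalg.svd(q-c)[2][0]*1; n=np.linalg.svd(q-c,full_matrices=False)[2][2]; n*=np.sign(n[0])
        e=(q-c)@n; q=q[abs(e)<3]
    print("pts",len(q),"normal",n.round(3),"tilt",np.degrees(np.arcsin(n[2])).round(2),"yaw err",np.degrees(np.arctan2(n[1],n[0])).round(2),"rms",e.std().round(2),"grip->backface",((q.mean(0)-o)@n).round(2))
    near=(abs((L-c)@n)<4)&(h<-20)&(abs(L[...,1])<45)&(h>-110)
    z=np.array([-n[2],0,n[0]]); hh=(L[near]-o)@z; yy=L[near][:,1]
    print("bottom along die",np.percentile(hh,[0,2,5]).round(1),"y",np.percentile(yy,[1,3,97,99]).round(1))
E
python3 -c "
from m import *
measure(name='pics/g3.png')"
```

```text
tcp [476.9 127.2 223.5] yaw [-1.7995e+02 -7.0000e-02 -1.6139e+02] f [-0.1  0.8 -1.5] w 22.832987641529996
pts 106 normal [0.943 0.001 0.334] tilt 19.5 yaw err 0.04 rms 0.33 grip->backface -1.07
bottom along die [-87.3 -85.8 -83.6] y [-28.3 -28.   25.   26.5]
```

View pics/g3.png

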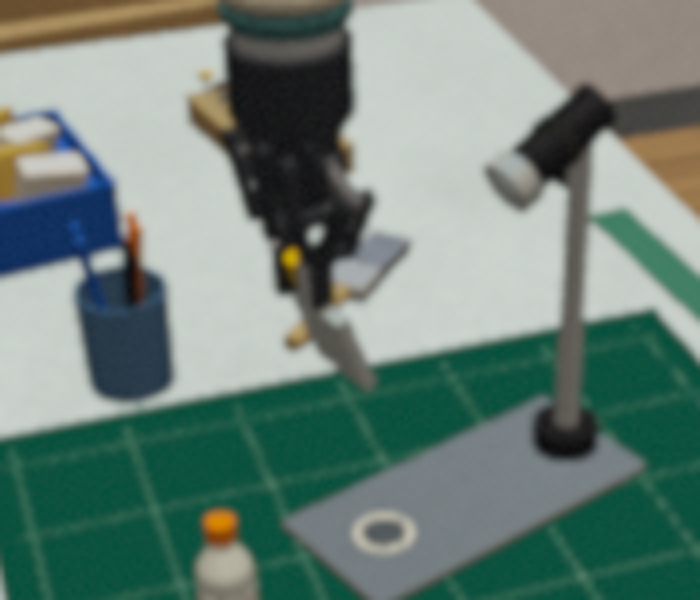

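Emit:
arm_command(
  deltas=[
    {"dx":0.002,"dy":-0.01,"dz":0,"yaw":-2,"jaw":0},
    {"dx":0.005,"dy":-0.03,"dz":0,"yaw":-5,"jaw":0},
    {"dx":0.01,"dy":-0.06,"dz":0,"yaw":-8,"jaw":0},
    {"dx":0.015,"dy":-0.095,"dz":0,"yaw":-11,"jaw":0},
    {"dx":0.02,"dy":-0.13,"dz":0,"yaw":-14,"jaw":0},
    {"dx":0.025,"dy":-0.165,"dz":0,"yaw":-17,"jaw":0},
    {"dx":0.03,"dy":-0.2,"dz":0,"yaw":-20,"jaw":0},
    {"dx":0.035,"dy":-0.235,"dz":0,"yaw":-23,"jaw":0},
    {"dx":0.04,"dy":-0.265,"dz":0,"yaw":-26,"jaw":0},
    {"dx":0.045,"dy":-0.29,"dz":0,"yaw":-28,"jaw":0},
    {"dx":0.048,"dy":-0.31,"dz":0,"yaw":-30,"jaw":0},
    {"dx":0.05,"dy":-0.323,"dz":0,"yaw":-30.6,"jaw":0},
    {"dx":0.05,"dy":-0.329,"dz":-0.005,"yaw":-30.6,"jaw":0},
    {"dx":0.05,"dy":-0.329,"dz":-0.03,"yaw":-30.6,"jaw":0},
    {"dx":0.05,"dy":-0.329,"dz":-0.065,"yaw":-30.6,"jaw":0},
    {"dx":0.05,"dy":-0.329,"dz":-0.1,"yaw":-30.6,"jaw":0},
    {"dx":0.05,"dy":-0.329,"dz":-0.125,"yaw":-30.6,"jaw":0},
    {"dx":0.05,"dy":-0.329,"dz":-0.138,"yaw":-30.6,"jaw":0},
    {"dx":0.05,"dy":-0.329,"dz":-0.1455,"yaw":-30.6,"jaw":0},
    {"dx":0.05,"dy":-0.329,"dz":-0.1455,"yaw":-30.6,"jaw":0},
  ],
)

```text
clock: 10.0
eef_pos: [527.1, -199.9, 77.9]
tool_rot: [3.141, -0.001, 2.935]
force: [-0.6, -0.0, -1.2]
width: 23.0
gripper_force: 59.8
```

Emit:
arm_command(
  deltas=[
    {"dx":-0.003,"dy":0.0006,"dz":0,"yaw":0,"jaw":0},
    {"dx":-0.006,"dy":0.0012,"dz":0,"yaw":0,"jaw":0},
    {"dx":-0.009,"dy":0.0019,"dz":0,"yaw":0,"jaw":0},
    {"dx":-0.012,"dy":0.0025,"dz":-0.001,"yaw":0,"jaw":0},
    {"dx":-0.015,"dy":0.0031,"dz":-0.002,"yaw":0,"jaw":0},
    {"dx":-0.018,"dy":0.0037,"dz":-0.003,"yaw":0,"jaw":0},
    {"dx":-0.0205,"dy":0.0042,"dz":-0.003,"yaw":0,"jaw":0},
    {"dx":-0.0205,"dy":0.0042,"dz":-0.003,"yaw":0,"jaw":0},
    {"dx":-0.0205,"dy":0.0042,"dz":-0.003,"yaw":0,"jaw":0},
  ],
)

```text
clock: 10.9
eef_pos: [510.8, -197.2, 76.6]
tool_rot: [-3.141, 0.009, 2.934]
force: [6.2, -1.3, 1.4]
width: 22.9
gripper_force: 60.1
```

```bash
python3 -c "
from m import *
measure(az=-11.9)"
```

```text
tcp [ 510.8 -197.2   76.6] yaw [-179.96    0.52  168.12] f [ 6.2 -1.3  1.4] w 22.94133967651725
pts 35 normal [0.89  0.3   0.343] tilt 20.04 yaw err 18.62 rms 1.31 grip->backface -5.96
bottom along die [-100.6  -99.8  -98.6] y [-44.4 -42.6  24.1  26.3]
```

Emit:
arm_command(
  deltas=[
    {"dx":-0.001,"dy":0.0002,"dz":0,"yaw":0,"jaw":0},
    {"dx":-0.002,"dy":0.0004,"dz":-0.001,"yaw":0,"jaw":0},
    {"dx":-0.002,"dy":0.0004,"dz":-0.001,"yaw":0,"jaw":0},
    {"dx":-0.002,"dy":0.0004,"dz":-0.001,"yaw":0,"jaw":0},
    {"dx":0,"dy":0,"dz":0.015,"yaw":0,"jaw":0},
    {"dx":0,"dy":0,"dz":0.04,"yaw":0,"jaw":0},
    {"dx":0,"dy":0,"dz":0.08,"yaw":0,"jaw":0},
    {"dx":0,"dy":0,"dz":0.11,"yaw":0,"jaw":0},
    {"dx":0,"dy":0,"dz":0.135,"yaw":0,"jaw":0},
    {"dx":0,"dy":0,"dz":0.148,"yaw":0,"jaw":0},
    {"dx":0,"dy":0,"dz":0.148,"yaw":0,"jaw":0},
  ],
)

```text
clock: 12.2
eef_pos: [506.8, -196.5, 224.8]
tool_rot: [-3.141, 0.002, 2.934]
force: [0.5, 0.4, -0.1]
width: 23.1
gripper_force: 60.0
```

```bash
python3 -c "
from m import *
measure(az=-11.9)"
```

```text
tcp [ 506.8 -196.5  224.8] yaw [-1.7998e+02  1.3000e-01  1.6809e+02] f [ 0.5  0.4 -0.1] w 23.12108856368832
pts 41 normal [ 0.891 -0.077  0.447] tilt 26.56 yaw err -4.93 rms 1.18 grip->backface 5.59
bottom along die [-90.2 -84.5 -81.8] y [-27.4 -26.9  16.   18.8]
```

Emit:
arm_command(
  deltas=[
    {"dx":0,"dy":0.01,"dz":0,"yaw":2,"jaw":0},
    {"dx":-0.005,"dy":0.03,"dz":0,"yaw":5,"jaw":0},
    {"dx":-0.01,"dy":0.06,"dz":0,"yaw":8,"jaw":0},
    {"dx":-0.015,"dy":0.095,"dz":0,"yaw":11,"jaw":0},
    {"dx":-0.02,"dy":0.13,"dz":0,"yaw":14,"jaw":0},
    {"dx":-0.02,"dy":0.165,"dz":0,"yaw":17,"jaw":0},
    {"dx":-0.02,"dy":0.2,"dz":0,"yaw":20,"jaw":0},
    {"dx":-0.02,"dy":0.235,"dz":0,"yaw":23,"jaw":0},
    {"dx":-0.02,"dy":0.265,"dz":0,"yaw":26,"jaw":0},
    {"dx":-0.018,"dy":0.29,"dz":-0.001,"yaw":28,"jaw":0},
    {"dx":-0.014,"dy":0.31,"dz":-0.002,"yaw":30,"jaw":0},
    {"dx":-0.01,"dy":0.322,"dz":-0.002,"yaw":30.6,"jaw":0},
    {"dx":-0.006,"dy":0.329,"dz":-0.002,"yaw":30.6,"jaw":0},
    {"dx":-0.005,"dy":0.331,"dz":-0.002,"yaw":30.6,"jaw":0},
    {"dx":-0.005,"dy":0.331,"dz":-0.002,"yaw":30.6,"jaw":0},
    {"dx":-0.005,"dy":0.331,"dz":-0.002,"yaw":30.6,"jaw":0},
  ],
)

```text
clock: 14.0
eef_pos: [501.4, 133.6, 221.1]
tool_rot: [-3.141, -0.001, -2.817]
force: [0.6, -0.3, -1.0]
width: 23.0
gripper_force: 60.0
```

```bash
python3 -c "
from m import *
measure(name='pics/g4.png');measure()
for n in('side','top'):
    im,d,K,T=grab(n); np.savez(n+'1.npz',im=im,d=d,K=K,T=T)
"
```

```text
tcp [501.4 133.6 221.1] yaw [-1.7997e+02 -4.0000e-02 -1.6139e+02] f [ 0.6 -0.3 -1. ] w 23.032255368380895
pts 80 normal [ 0.908 -0.005  0.42 ] tilt 24.81 yaw err -0.31 rms 0.27 grip->backface -0.26
bottom along die [-85.5 -85.2 -83. ] y [-28.3 -27.9  22.9  24.6]
tcp [501.6 134.1 221.3] yaw [-1.7999e+02 -1.0000e-02 -1.6136e+02] f [-1.  -0.5 -1.3] w 22.861811154679195
pts 82 normal [ 0.908 -0.003  0.418] tilt 24.72 yaw err -0.2 rms 0.23 grip->backface -0.15
bottom along die [-86.8 -84.8 -83.5] y [-28.2 -27.5  23.8  26. ]
```

View pics/g4.png

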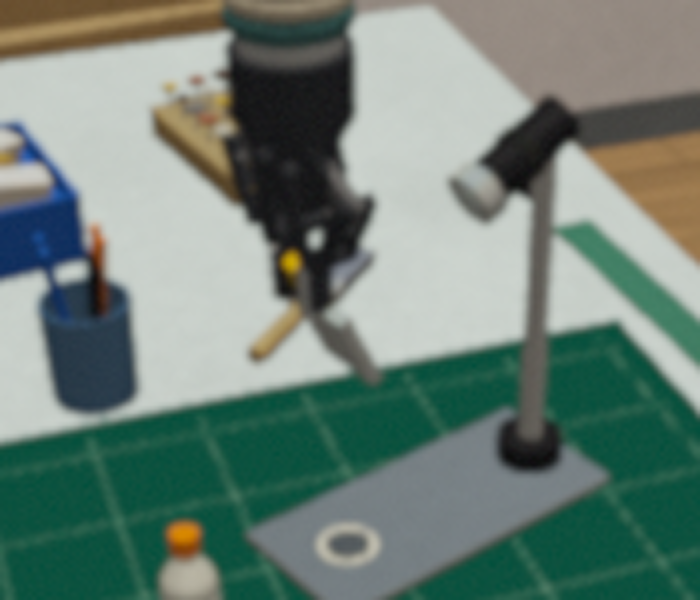

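```bash
python3 - <<'E'
from h import *
from scipy.optimize import least_squares
Q=[]
for n in("top","side"):
    z=np.load(n+"0.npz"); im,K,T=z["im"],z["K"],z["T"]; W=cloud(z["d"],K,T)
    g=cv2.cvtColor(im,cv2.COLOR_RGB2GRAY).astype(float)
    p=T[:3,:3].T@(np.array([531.5,144.7,8])-T[:3,3]); u,v=(K@p/p[2])[:2]
    vv,uu=np.mgrid[:420,:560]; m=np.hypot(uu-u,vv-v)<11
    w=np.clip(g-np.median(g[m&(np.hypot(uu-u,vv-v)>8.5)])-12,0,None)*m
    c=np.array([(uu*w).sum(),(vv*w).sum()])/w.sum()
    r=T[:3,:3]@np.linalg.solve(K,[*c,1]); s=(8-T[2,3])/r[2]; print(n,"ring",c.round(2),(T[:3,3]+s*r).round(1))
    near=(W[...,0]>610)&(W[...,0]<740)&(W[...,1]>140)&(W[...,1]<260)&(W[...,2]>235)
    q=W[near]; Q.append(q)
    # fit cylinder r~18/21 with fixed direction az, pitch 25
    def f(x,q=q):
        az,pt=x[3],x[4]; e=np.array([np.cos(pt)*np.cos(az),np.cos(pt)*np.sin(az),np.sin(pt)])
        d=q-x[:3]; t=d@e; return np.linalg.norm(d-np.outer(t,e),axis=1)-np.where(t<14,21,18)
    x0=[634,179.4,250.7,np.radians(18.7),np.radians(25)]
    def ff(x): 
        e=np.array([np.cos(x[3]+x0[3])*.906,np.sin(x[3]+x0[3])*.906,.423])
        return np.r_[f(np.r_[x[:3]+x0[:3],x[3]+x0[3],x[4]+x0[4]]),x[:3]@e/5*0+(x[:3]@e)*5]
    s=least_squares(ff,np.zeros(5),loss="soft_l1",f_scale=2).x
    e=np.array([np.cos(x0[3])*.906,np.sin(x0[3])*.906,.423]); t=(q-x0[:3])@e
    print(n,"head lens-ish",(s[:3]+x0[:3]).round(1),"az,pitch",np.degrees(s[3:]+x0[3:]).round(1),"axial",np.percentile(t,[1,3,97,99]).round(1))
E
```

```text
top ring [252.35 218.42] [531.1 144.8   8. ]
top head lens-ish [634.1 179.1 250.7] az,pitch [19.8 24.5] axial [ 2.2  4.1 91.  92.7]
side ring [262.5  234.69] [530.5 143.3   8. ]
side head lens-ish [634.2 178.1 251.3] az,pitch [18.9 23.8] axial [-0.8 -0.3 87.5 90.5]
```

Emit:
arm_command(
  deltas=[
    {"dx":0.0003,"dy":0.0005,"dz":0.001,"yaw":0.2,"jaw":0},
    {"dx":0.0003,"dy":0.0005,"dz":0.001,"yaw":0.2,"jaw":0},
    {"dx":0.0003,"dy":0.0005,"dz":0.001,"yaw":0.2,"jaw":0},
    {"dx":0.0003,"dy":0.0005,"dz":0.001,"yaw":0.2,"jaw":0},
    {"dx":0.0003,"dy":0.0005,"dz":0.001,"yaw":0.2,"jaw":0},
  ],
)

```text
clock: 15.0
eef_pos: [501.9, 135.3, 222.2]
tool_rot: [3.142, -0.0, -2.812]
force: [0.0, 0.3, -1.5]
width: 22.7
gripper_force: 60.0
```

```bash
python3 -c "
from m import *
measure()
cv2.imwrite('pics/fin.png',grab('side')[0][:,:,::-1])"
```

```text
tcp [501.9 135.3 222.2] yaw [ 180.    -0.  -161.1] f [ 0.   0.3 -1.5] w 22.747766548169462
pts 80 normal [0.907 0.001 0.42 ] tilt 24.85 yaw err 0.09 rms 0.25 grip->backface -0.43
bottom along die [-87.3 -86.1 -84.5] y [-28.4 -27.8  25.4  25.7]
```

View pics/fin.png

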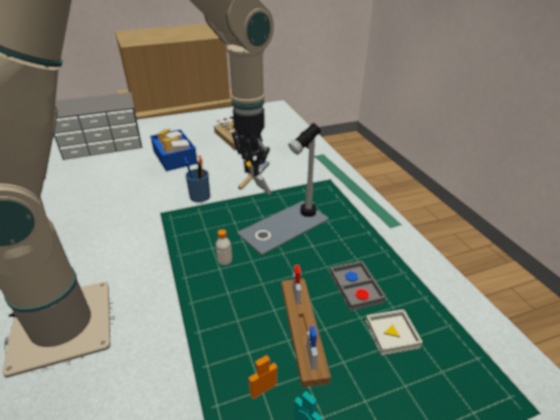

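The final picture shows the yellow die held tilted at about (258,178) in front of the lens. The red die (298,285) and blue die (313,345) still stand in the rack, and nothing else has moved. The die measures 24.85° tilt with 0.1° yaw error, so I'm handing the job in.

```bash
python3 -c "
from cell import *
print(finish_job())"
```

```text
the job is handed in; nothing more can be done
None
```

The job is handed in: the yellow triangle die is held still at the inspection point, tab uppermost, measured at 24.85° tilt (25° wanted) and 0.1° yaw error. Motif position, worked out from the camera measurements, is about 1 mm off the target. The other two dies are still standing in the rack.

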